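Press the push nut down the shaft of a focus drive

TASK

Fit the steel push nut to the focus drive: set it, flange down, on the tapered nose of the upright shaft and let go, then take the hollow setting tool from its block and press the nut straight down the shaft with it, never harder than 25 N, until the black wheel is pushed about 2 mm down on its spring and the nut holds it there without the wheel ever bottoming. Then stand the setting tool back in its block, and leave the dish, the black ring and the amber bottle where they are.

Things in the scene. Friction and masses are not known exactly. Their poses are not given: they have to be found in the camera images.
- focus_drive: focus drive fixed to the bench: round grey cast foot, 68 mm across, and one plain upright steel shaft, 12 mm in diameter. A knurled black wheel (focus_wheel), 56 mm across and 22 mm high, sits on the shaft on a spring and slides down when pressed: 1 N to start it, then 2.5 N for each mm; it bottoms at 4.5 mm. Origin at the centre of the foot's underside, z up along the shaft.
- shaft_tip (a point): centre of the shaft's top end, 82.5 mm above the foot's underside; z up. The top 10 mm is a tapered nose, 7.2 mm across at the tip; below it the shaft has its full 12 mm. A nut laid on the nose rests with its underside about 12 to 14 mm below the tip.
- push_nut: loose steel push nut, 48 g, lying flange down: flange 30 mm across, 3 mm thick; above it a round crown 24.8 mm across up to 12 mm, the place to grip it. Open bore 13.6 mm across. Origin at the centre of the underside, z up.
- setting_tool: loose hollow setting tool, 0.22 kg, upright in its block: steel tube 24.8 mm across, 36 mm long, its bore 15.6 mm across, open below and 36 mm deep; black guard collar 39 mm across from 36 to 41 mm; black round grip above. Origin at the centre of the tube's lower end, z up. That end bears on top of the nut's crown while the shaft goes into the bore.
- tool_block: aluminium block 58 x 58 x 30 mm fixed to the bench, with one round hole 28.2 mm across and 20 mm deep in its top for the setting tool, its mouth chamfered by 3 mm. Origin at the centre of the underside, z up; the hole is central and its floor is 10 mm above the origin, so the stored tool's origin is 10 mm above this one.
- petri_dish: bystander: round white parts dish, 69 mm across, 16 mm high; origin at the centre of the underside.
- capring_1: bystander: plain black ring, 32 mm across, 12 mm high; origin at the centre of the underside.
- amber_2: bystander: open amber glass bottle with swabs, 51 mm across, 132 mm high; origin at the centre of the underside.
- nut_teeth (a point): centre of the ring of six sprung teeth in the nut's bore, 7 mm above its underside, leaning up and inward to a circle 10 mm across. Pressed slowly (10 to 20 mm/s) they climb the nose with 3 to 12 N; from where the underside is 21 mm below the shaft tip they bite and rub with a steady 7 to 10 N. The nut gives back 0.5 to 0.9 mm when let off and cannot be pulled back up.
- tool_grip (a point): middle of the setting tool's round black grip, 21 mm across, which reaches from 41 to 83 mm above the tube's lower end; this point is 60 mm above that end. Fingertips may rest on the guard collar below.
- seat_middle (a point): a point on the shaft's axis, 32 mm below the tip: the mean height of the flat floor on which the nut comes to bear, the floor of a recess 38 mm across and 8 mm deep in the wheel's top. With the wheel free the floor lies up to 4.5 mm above or below this point, because the collar under the spring is set differently on every drive; this height is not measured.
Mind the look-alikes: they are no part of the job. Leave any green or purple look-alike of the focus_drive alone.

How it is judged:
On the way, in this order (a step that is already met when the one before it is completed fails the run):
1. the push nut sits flange down on the nose of the shaft, let go (horizontal distance between push_nut and shaft_tip below 0.004 m and z of push_nut in the frame of shaft_tip between -0.024 and -0.008 m and angle between push_nut's own z axis and vertical below 0.35 rad and contact force between the fingers and push_nut below 0.05 N), for 0.2 s.
2. the setting tool, bearing on the nut, presses the wheel at least 1 mm down on its spring (contact force between setting_tool and push_nut above 3 N and distance of focus_wheel from where it was at the start of the episode above 0.001 m), for 0.1 s.
At the end, for the whole second after the job is handed in: the nut sits level (within 6 degrees) and central (within 3 mm) on the shaft and by itself holds the wheel 1.0 to 3.0 mm down on its spring; the setting tool stands at rest in its block, within 3 mm of the bottom of the hole (distance of focus_wheel from where it was at the start of the episode between 0.001 and 0.003 m and horizontal distance between push_nut and shaft_tip below 0.003 m and angle between push_nut's own z axis and vertical below 0.1 rad and horizontal distance between setting_tool and tool_block below 0.005 m and z of setting_tool in the frame of tool_block below 0.013 m and angle between setting_tool's own z axis and vertical below 0.15 rad and linear speed of setting_tool below 0.02 m/s); the robot touches nothing.
It fails at once if the tool presses on the nut with more than 25 N (contact force between setting_tool and push_nut above 25 N).
It fails at once if the wheel is bottomed (pushed down more than 4.2 mm) (distance of focus_wheel from where it was at the start of the episode above 0.0042 m).
It fails at once if the dish is shifted by more than 30 mm (distance of petri_dish from where it was at the start of the episode above 0.03 m).
It fails at once if the black ring is shifted by more than 30 mm (distance of capring_1 from where it was at the start of the episode above 0.03 m).
It fails at once if the amber bottle is shifted by more than 30 mm (distance of amber_2 from where it was at the start of the episode above 0.03 m).
It also fails if it takes over 72 s, if anything falls off the work surface, if the arm or the gripper's body presses on something with over 40 N, if the wrist force passes 120 N, or if a joint passes its speed limit or range.

ROBOT

A 7-joint arm with a two-finger parallel gripper is mounted at the origin on the work surface; the furniture and walls round the work are solid. World frame = base frame: x ahead of the robot, y to its left, z up, the work surface at z = 0. Lengths are in m, angles in rad, forces in N, time in s.
With the tool pointing down it reaches from about 0.425 to 0.875 m from the base axis. Payload 8.4 kg.
Tool frame: the origin (TCP) lies at the very end of the fingers, on their centre line; the grasp point (between the pads) lies grasp_offset behind it (grasp_offset is the distance from the TCP to the grasp point, in m); z points along the fingers, y is the direction in which the jaws open and shut (so a half turn about z gives the same grasp; the last joint's range is limited). The gripper opens to 87 mm and grips with 3 to 60 N. Pads are 19 mm wide; open, the fingers measure 117 mm over their backs; the gripper's body (75 mm by 190 mm) begins 51 mm behind the grasp point.
Start: joints at [-1.384, 0.333, 0.04, 1.465, -0.013, 1.343, -0.059], TCP at [0.183, 0.624, 0.223] pointing down, gripper open.
Joint ranges: [-2.58, 2.58], [-0.38, 2.09], [-1.3, 1.39], [0.25, 2.4], [-1.5, 4.64], [0.08, 2.09], [-2.65, 2.65]. Speed limits (rad/s): [2.22, 2.22, 2.79, 2.79, 3.14, 3.14, 3.14].

INTERFACE

Orientations are given as a 3x3 rotation matrix whose columns are the frame's x, y, z axes.
In Python, from plant import * gives the robot as it stands. The module is installed in compiled form; this text tells all that it offers.
- The arm moves only by the tool jog_arm, never from a script. Its argument "increments" is a list of rows, each a list of 7 numbers: the turn, a rotation vector about the world's x, y, z in degrees, then the shift along the world's x, y, z in mm, then the opening, from 0 (shut) to 1 (fully open). A call has 1 to 8 rows; each row shifts and turns the commanded pose from where the row before left it; what a row does not reach is not made up. A row lasts 1/12 s, in which the tool goes at most 41.7 mm and 7.16 degrees, less where a joint would pass 70% of its speed; a pose out of reach is approached as far as the arm can. A call with a gripper value outside its range is refused whole. The fingers move at their own pace and stop on an object; the grip force is fixed at half the most. Time passes only in rows, so rows that do not move let the fingers close. It gives the time, the measured TCP pose, the force and the opening at its end, in the units of the state.
- sense(): the state, without advancing time (a new reading comes with each control period).
- read_camera(name): name is "scene" or "side" or "wrist"; returns a dict with "img" (480x640x3 uint8, red, green, blue), "camera_matrix" (3x3 intrinsics, pixels), "k1" (the pictures are not rectified: a ray, as slopes to the right and down, at radius r is drawn at 1 + k1 r^2 times it, then the intrinsics apply), "R" (3x3) and "t" (3): a world point X has camera coordinates R X + t. Camera axes: x right, y down, z forward; pixel columns grow to the right and rows downward; lengths in m; the calibration is good to about 2 mm. A picture is of the moment at which its call begins. There is no depth.
- job_done(): hands the job in, once; it reports no verdict.
The state is a dict: "clock": time; "q": joint angles; "dq": joint speeds; "joint_efforts": joint torques, N m; "ee_pos": TCP position; "tcp_rot": TCP orientation; "contact_force": force on the tool from outside, world axes, zero at the start; "moment": the same for the moment, N m; "width": opening from 0.0 (shut) to 1.0 (fully open).
Only numpy, scipy, OpenCV 4.12 (cv2) and the standard library are available. Lean on these libraries where they do the work, as an engineer would, in place of code of your own. Each camera call takes 0.05 s, during which the arm holds its last target. There are 200 camera calls.

## Working session

There is one attempt and no reset: what is moved stays moved. The work goes in short steps, Python scripts to look and compute and a tool call to move; the robot and the scene stay as the last step left them, time stands still between calls to the robot, and variables do not carry over. Pictures are saved under pics/ and viewed, about 8 in all and at most 12, crops included, and the job is handed in when it is done.

Besides the shell and the picture viewer there is one more tool, called after "Request:" as a command line: name --pt "numbers of a row" for each row, then --argument value for the rest. jog_arm: Moves the arm, as the interface text tells. Its arguments: {"type":"object","properties":{"increments":{"type":"array","items":{"type":"array","items":{"type":"number"}}}},"required":["increments"]}

```bash
mkdir -p pics; cat > h.py <<'E'
from plant import *
import numpy as np, cv2
def snap(n,f,crop=None,s=1):
    c=read_camera(n); im=c["img"][:,:,::-1]
    np.savez('pics/'+f+'.npz',K=c["camera_matrix"],k1=c["k1"],R=c["R"],t=c["t"],img=c["img"])
    cv2.imwrite('pics/'+f+'.png',im); return c
def ray(c,u,v):
    K=c["camera_matrix"] if "camera_matrix" in c else c["K"]
    R=np.array(c["R"]);t=np.array(c["t"])
    d=cv2.undistortPoints(np.array([[[u,v]]],float),np.array(K,float),np.array([float(c["k1"]),0,0,0]))[0,0]
    return -R.T@t, R.T@np.array([d[0],d[1],1])
def atz(c,u,v,z):
    o,d=ray(c,u,v); return o+d*(z-o[2])/d[2]
def proj(c,X):
    K=c["camera_matrix"] if "camera_matrix" in c else c["K"]
    return cv2.projectPoints(np.array([X],float),cv2.Rodrigues(np.array(c["R"]))[0],np.array(c["t"],float),np.array(K,float),np.array([float(c["k1"]),0,0,0]))[0][0,0]
E
python3 - <<'E'
from h import *
ims=[snap(n,n+'0') for n in("scene","side","wrist")]
for c in ims: print(-np.array(c["R"]).T@c["t"],np.array(c["R"])[2],c["camera_matrix"][0],c["k1"])
s=sense();print(s)
E
```

```text
[-0.0108617   0.98591296  0.60749265] [ 0.54939696 -0.59332592 -0.58832587] [502.07466439   0.         319.64399952] -0.10819850764500445
[ 0.12697899 -0.20913915  0.51345167] [ 0.44185798  0.74460541 -0.5003242 ] [441.69859752   0.         319.25411248] 0.01979147636342538
[0.10619529 0.64814145 0.38413713] [ 0.27392023 -0.08175427 -0.95827133] [369.30871606   0.         319.95746177] -0.04459512748118395
{'clock': 0.15, 'q': array([-1.38422263,  0.33372778,  0.03988079,  1.46603886, -0.01341055,
        1.34329482, -0.05849001]), 'dq': array([-0.00089062, -0.00245692, -0.00045412, -0.00168508,  0.00182799,
       -0.00104021, -0.00125609]), 'joint_efforts': array([ 2.41229121e-03, -6.56843877e+01,  1.33697033e+00, -4.04107118e+01,
       -5.95270540e-02,  4.18897625e-02,  1.01482474e-04]), 'ee_pos': array([0.1831563 , 0.62329579, 0.22189147]), 'tcp_rot': array([[-9.59440128e-01,  2.81912339e-01, -2.71807337e-04],
       [ 2.81912461e-01,  9.59439415e-01, -1.17173607e-03],
       [-6.95441823e-05, -1.20083648e-03, -9.99999277e-01]]), 'contact_force': array([-0.79874218,  0.26553124, -0.4741968 ]), 'moment': array([0.08394391, 0.00643032, 0.01407737]), 'width': 1.0008774826092015}
```

View pics/scene0.png

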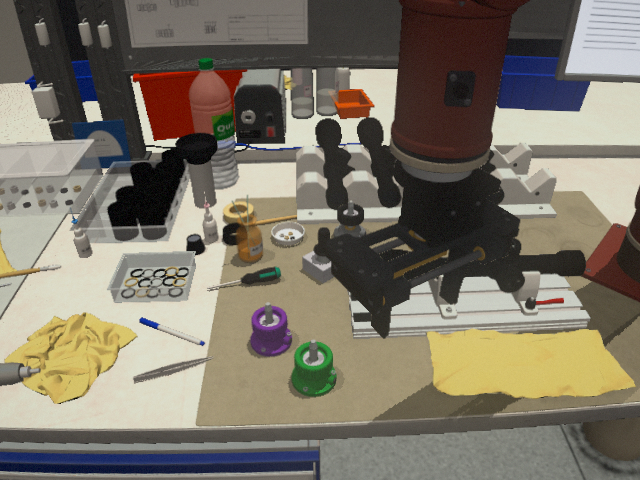

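View pics/side0.png

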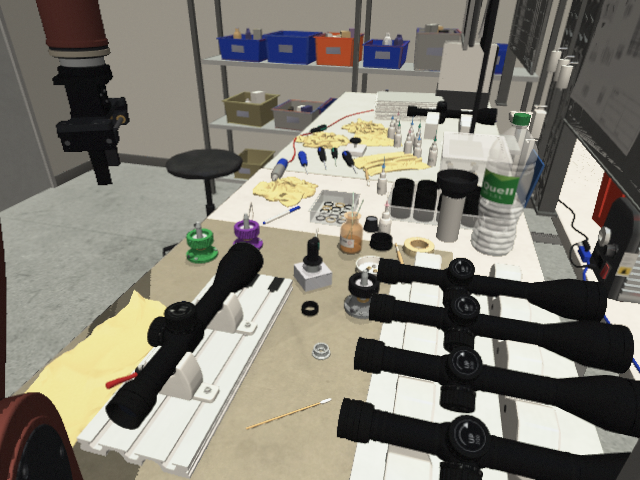

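Side view: nut about (321,351), black ring (310,308), tool in block (313,265), the drive's shaft about (363,275), dish (368,267), bottle (350,235). The scene camera shows the drive near (350,215), partly hidden by the arm. I'll enlarge the side view.

```bash
python3 - <<'E'
from h import *
a=cv2.imread('pics/side0.png')[225:370,280:400]
b=cv2.imread('pics/scene0.png')[190:290,220:380]
cv2.imwrite('pics/c1.png',cv2.resize(a,None,fx=4,fy=4,interpolation=cv2.INTER_CUBIC))
c=np.load('pics/side0.npz')
for n,u,v,z in [("nut",321,348,.012),("tip",363,274,.0825),("tool",313,240,.093),("block",313,270,.03),("ring",310,306,.012),("bottle",350,250,0)]: print(n,atz(c,u,v,z))
E
```

```text
nut [0.40352844 0.24696122 0.012     ]
tip [0.52178708 0.30487702 0.0825    ]
tool [0.49583819 0.43635514 0.093     ]
block [0.4913408  0.42785135 0.03      ]
ring [0.44125862 0.35059104 0.012     ]
bottle [0.62813151 0.49799841 0.        ]
```

View pics/c1.png

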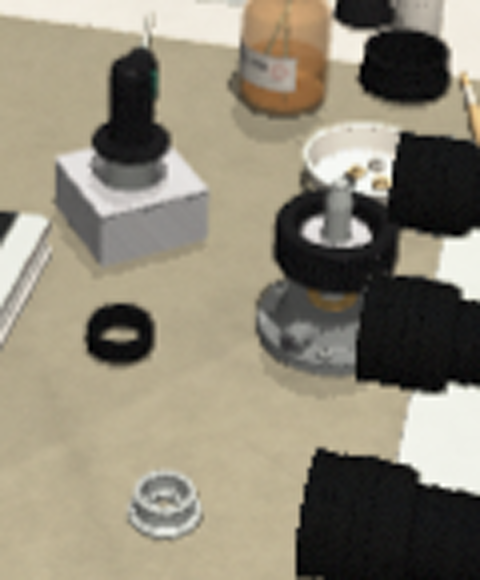

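```bash
python3 - <<'E'
from h import *
c=np.load('pics/side0.npz'); s=np.load('pics/scene0.npz')
for n,u,v,z in [("nut",321,347.5,.012),("tip",365.2,271.2,.0825),("tool",314,240.5,.093),("block",312.7,270,.03),("block corner L",280+55/4,225+170/4,.03),("corner R",280+207/4,225+192/4,.03),("cornerfront",280+103/4,225+228/4,.03),("rail edge1",375,355,.0),("railedge2",350,478,0.0),("Lrail corner",293,282,.01),("Lrail low",190,470,.01)]: print(n,atz(c,u,v,z).round(4))
for n,u,v in [("scopeR1",380,270),("R2",372,303),("R3",357,350),("R4",340,415),("Lfront",255,262)]:
  print(n,[atz(c,u,v,z)[:2].round(3).tolist() for z in(.05,.08,.11)])
def tri(a,b):
  o1,d1=ray(c,*a);o2,d2=ray(s,*b)
  k=np.linalg.lstsq(np.c_[d1,-d2],o2-o1,rcond=None)[0];p,q=o1+k[0]*d1,o2+k[1]*d2
  return p.round(3),q.round(3)
print(tri((238,265),(378,300)))
for n,X in dict(tip=[.5255,.3035,.0825],nut=[.404,.248,.012],tool=[.497,.4345,.093]).items(): print(n,proj(s,X),proj(c,X))
w=np.load('pics/wrist0.npz')
print('wrist/TCP', proj(w,[.1832,.6233,.2219]))
E
```

```text
nut [0.4041 0.2479 0.012 ]
tip [0.5303 0.3102 0.0825]
tool [0.4966 0.4337 0.093 ]
block [0.4908 0.4281 0.03  ]
block corner L [0.4622 0.4546 0.03  ]
corner R [0.5182 0.4005 0.03  ]
cornerfront [0.4588 0.3986 0.03  ]
rail edge1 [0.4782 0.2008 0.    ]
railedge2 [0.3276 0.0486 0.    ]
Lrail corner [0.4506 0.4361 0.01  ]
Lrail low [0.1628 0.148  0.01  ]
scopeR1 [[0.588, 0.339], [0.558, 0.303], [0.528, 0.268]]
R2 [[0.514, 0.263], [0.489, 0.233], [0.464, 0.202]]
R3 [[0.427, 0.182], [0.407, 0.157], [0.388, 0.132]]
R4 [[0.343, 0.098], [0.329, 0.078], [0.315, 0.058]]
Lfront [[0.391, 0.482], [0.374, 0.437], [0.357, 0.392]]
(array([0.354, 0.474, 0.059]), array([0.334, 0.473, 0.047]))
tip [354.28043955 200.65341759] [365.19410072 273.80372363]
nut [416.5578554  240.93120399] [320.92513525 347.50353406]
tool [320.67771522 229.00925811] [313.99752236 240.2690116 ]
wrist/TCP [315.97675056 307.95697807]
```

Request:
jog_arm --pt "0 0 -4 18 -31 0 1" --pt "0 0 -4 18 -31 0 1" --pt "0 0 -4 18 -31 0 1" --pt "0 0 -4 18 -31 0 1" --pt "0 0 -4 18 -31 0 1" --pt "0 0 -4 18 -31 0 1" --pt "0 0 -4.6 18 -31 0 1" --pt "0 0 0 18 -31 0 1"

```text
clock: 0.82
ee_pos: [0.3278, 0.3738, 0.2224]
tcp_rot: [[-0.704, 0.71, -0.0], [0.71, 0.704, 0.0], [0.0, -0.0, -1.0]]
contact_force: [1.9, 0.9, 0.8]
width: 0.995
```

Request:
jog_arm --pt "0 0 0 18 -31 -5 1" --pt "0 0 0 18 -31 -5 1" --pt "0 0 0 18 -31 -5 1" --pt "0 0 0 18 -31 -5 1" --pt "0 0 0 5 -2 -2 1" --pt "0 0 0 0 0 0 1" --pt "0 0 0 0 0 0 1"

```text
clock: 1.4
ee_pos: [0.4039, 0.25, 0.2005]
tcp_rot: [[-0.707, 0.707, -0.0], [0.707, 0.707, 0.0], [0.0, -0.0, -1.0]]
contact_force: [-0.2, 0.9, -0.2]
width: 1.0
```

```bash
python3 - <<'E'
from h import *
s=sense(); print(s['clock'],s['ee_pos'],s['tcp_rot'].round(3),s['q'].round(2))
for n in("wrist","scene"): snap(n,n+'1')
a=cv2.imread('pics/wrist1.png'); b=cv2.imread('pics/scene1.png')[185:285,230:450]
cv2.imwrite('pics/w1.png',a); cv2.imwrite('pics/s1.png',cv2.resize(b,None,fx=3.6,fy=3.6,interpolation=cv2.INTER_CUBIC))
c=np.load('pics/wrist1.npz')
print(proj(c,[.404,.248,.012]),proj(c,[.5303,.3102,.0825]))
E
```

```text
1.4 [0.40391684 0.24999967 0.20045534] [[-0.707  0.707 -0.   ]
 [ 0.707  0.707  0.   ]
 [ 0.    -0.    -1.   ]] [-1.02 -0.03  0.37  1.92  0.01  1.24  0.13]
[317.93723097 222.48457158] [477.2868385  295.19418532]
```

View pics/w1.png

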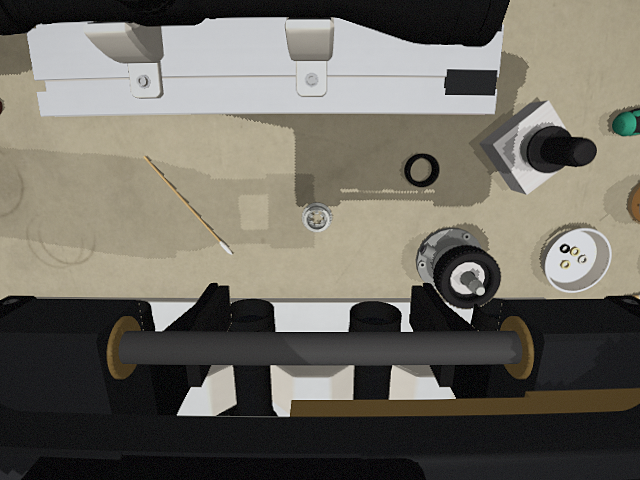

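View pics/s1.png

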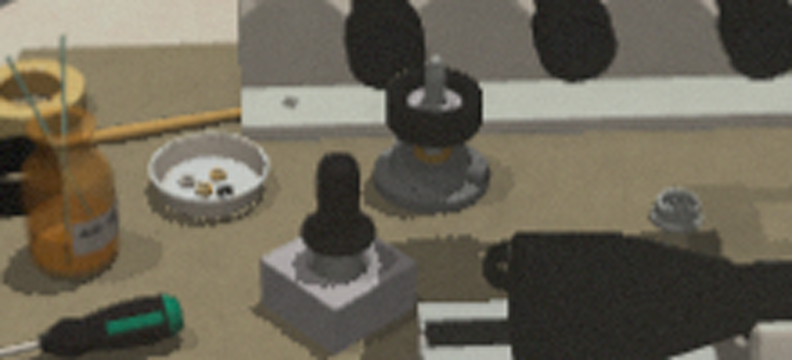

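Wrist view: nut crown at about (317,214), shaft tip (480,291), tool's top (580,152), ring (421,169), with the scopes' ends just below the drive. Scene crop: tip at about (350.6,201.7), tool top (324.2,228), nut (418,241).

```bash
python3 - <<'E'
from h import *
C={n:np.load(f'pics/{n}.npz') for n in('side0','scene1','wrist1')}
for n,z,ob in [("nut",.012,dict(side0=(321,347.5),scene1=(230+677/3.6,185+198/3.6),wrist1=(317,214))),
 ("tip",.0825,dict(side0=(365.2,271.2),scene1=(350.6,201.7),wrist1=(480,291))),
 ("tool",.093,dict(side0=(314,240.5),scene1=(324.2,228.5),wrist1=(582,152)))]:
  for k,(u,v) in ob.items(): print(n,k,atz(C[k],u,v,z).round(4))
w=C['wrist1']
for uv in [(503,10),(400,305),(350,305),(272,303)]: print(uv,[atz(w,*uv,z).round(3)[:2].tolist() for z in(.05,.1)])
E
python3 - <<'E'
import cv2
a=cv2.imread('pics/wrist1.png')
x=cv2.resize(a[180:250,280:360],None,fx=5,fy=5,interpolation=3); y=cv2.resize(a[240:310,430:510],None,fx=5,fy=5,interpolation=3)
cv2.imwrite('pics/c2.png',cv2.hconcat([x,y]))
E
```

```text
nut side0 [0.4041 0.2479 0.012 ]
nut scene1 [0.4035 0.2432 0.012 ]
nut wrist1 [0.3974 0.2533 0.012 ]
tip side0 [0.5303 0.3102 0.0825]
tip scene1 [0.5284 0.3116 0.0825]
tip wrist1 [0.5289 0.3142 0.0825]
tool side0 [0.4966 0.4337 0.093 ]
tool scene1 [0.4934 0.429  0.093 ]
tool wrist1 [0.4891 0.4354 0.093 ]
(503, 10) [[0.38, 0.473], [0.375, 0.446]]
(400, 305) [[0.508, 0.253], [0.482, 0.262]]
(350, 305) [[0.475, 0.22], [0.454, 0.234]]
(272, 303) [[0.422, 0.17], [0.41, 0.192]]
```

View pics/c2.png

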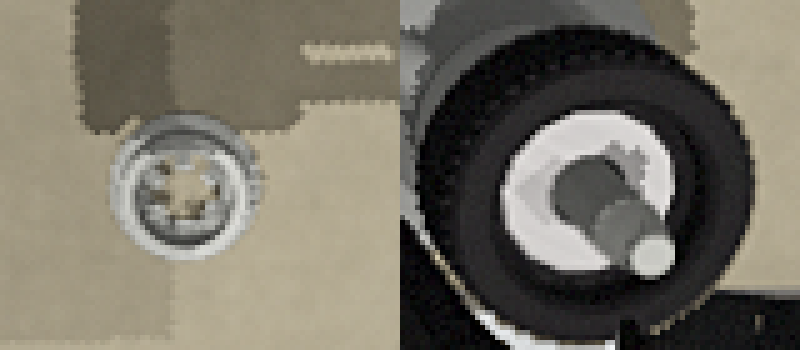

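The crown's top ring centres at (318,221) in the wrist picture, and the tip's circle at (480.6,291.4).

```bash
python3 - <<'E'
from h import *
c=np.load('pics/wrist1.npz')
print(atz(c,318,221,.012),atz(c,480.6,291.4,.0825))
E
```

```text
[0.4029955  0.24909363 0.012     ] [0.52954752 0.31429492 0.0825    ]
```

Request:
jog_arm --pt "0 0 0 -0.4 -2 -38 1" --pt "0 0 0 0 0 -38 1" --pt "0 0 0 0 0 -38 1" --pt "0 0 0 0 0 -35 1" --pt "0 0 0 0 0 -25 1" --pt "0 0 0 0 0 -15 1" --pt "0 0 0 0 0 -6.7 1" --pt "0 0 0 0 0 0 1"

```text
clock: 2.17
ee_pos: [0.4025, 0.2482, 0.0039]
tcp_rot: [[-0.709, 0.705, -0.002], [0.705, 0.709, -0.002], [0.0, -0.003, -1.0]]
contact_force: [0.0, 0.5, 0.4]
width: 1.001
```

```bash
python3 -c "
import plant;print([n for n in dir(plant) if n[0]!='_'], getattr(plant,'grasp_offset',None));s=plant.sense();print(s['contact_force'],s['ee_pos'])"
```

```text
['MotionError', 'grasp_offset', 'job_done', 'read_camera', 'sense'] 0.0187
[0.02058113 0.52414333 0.43074445] [0.40254721 0.24821238 0.00391778]
```

Request:
jog_arm --pt "0 0 0 0 0 0 0.5" --pt "0 0 0 0 0 0 0.2" --pt "0 0 0 0 0 0 0" --pt "0 0 0 0 0 0 0" --pt "0 0 0 0 0 0 0" --pt "0 0 0 0 0 0 0" --pt "0 0 0 0 0 0 0" --pt "0 0 0 0 0 0 0"

```text
clock: 2.83
ee_pos: [0.4039, 0.2476, 0.0049]
tcp_rot: [[-0.707, 0.707, 0.0], [0.707, 0.707, 0.0], [0.0, 0.0, -1.0]]
contact_force: [0.3, -0.7, -0.3]
width: 0.477
```

Request:
jog_arm --pt "0 0 0 0 0 10 0" --pt "0 0 0 0 0 30 0" --pt "0 0 0 0 0 36 0" --pt "0 0 0 0 0 36 0" --pt "0 0 0 0 0 34 0" --pt "0 0 0 0 0 0 0" --pt "0 0 0 0 0 0 0"

```text
clock: 3.42
ee_pos: [0.405, 0.2484, 0.1535]
tcp_rot: [[-0.707, 0.707, 0.003], [0.707, 0.707, 0.004], [0.0, 0.005, -1.0]]
contact_force: [-0.2, 0.1, -1.0]
width: 0.018
```

The fingers had not finished closing when I lifted (0.477, with 0.285 needed), so the nut was missed. I'll reopen and look.

Request:
jog_arm --pt "0 0 0 0 0 0 1" --pt "0 0 0 0 0 0 1" --pt "0 0 0 0 0 0 1" --pt "0 0 0 0 0 0 1" --pt "0 0 0 0 0 0 1" --pt "0 0 0 0 0 0 1" --pt "0 0 0 0 0 0 1" --pt "0 0 0 0 0 0 1"

```text
clock: 4.08
ee_pos: [0.4038, 0.2476, 0.1507]
tcp_rot: [[-0.707, 0.707, -0.0], [0.707, 0.707, -0.0], [-0.0, -0.0, -1.0]]
contact_force: [0.2, 1.1, -0.9]
width: 0.54
```

Request:
jog_arm --pt "0 0 0 0 0 0 1" --pt "0 0 0 0 0 0 1" --pt "0 0 0 0 0 0 1" --pt "0 0 0 0 0 0 1" --pt "0 0 0 0 0 0 1" --pt "0 0 0 0 0 0 1"

```text
clock: 4.58
ee_pos: [0.4039, 0.2476, 0.1509]
tcp_rot: [[-0.707, 0.707, -0.0], [0.707, 0.707, 0.0], [0.0, 0.0, -1.0]]
contact_force: [-0.5, -0.5, 0.5]
width: 0.966
```

```bash
python3 - <<'E'
from h import *
c=snap("wrist","wrist2"); s=sense(); print(s['clock'],s['ee_pos'],s['width'],proj(c,[.4035,.248,.012]),proj(c,[.4035,.248,0]))
d=snap("side","side2")
a=cv2.imread('pics/wrist2.png')[120:340,180:460]; b=cv2.imread('pics/side2.png')[320:380,280:360]
cv2.imwrite('pics/c3.png',cv2.hconcat([cv2.resize(a,(560,440)),cv2.resize(cv2.copyMakeBorder(b,0,28,0,0,0)[:88,:48],(240,440))]))
E
```

```text
4.6333 [0.40385266 0.24760564 0.15085255] 0.9773996951567816 [319.1822561  233.64101789] [319.21917172 230.07984434]
```

View pics/c3.png

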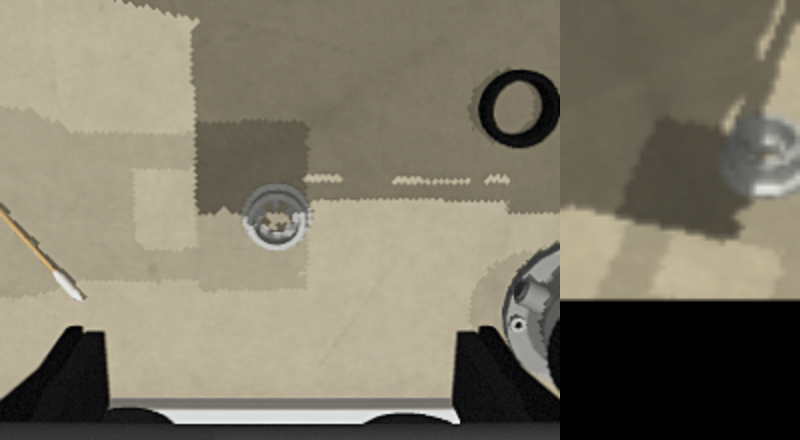

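The nut is still upright, unmoved, crown centre at about (318.5,230.5).

```bash
python3 - <<'E'
from h import *
c=np.load('pics/wrist2.npz'); print(atz(c,318.5,231,.012))
E
```

```text
[0.4014645  0.24922212 0.012     ]
```

Request:
jog_arm --pt "0 0 0 -0.6 0.8 -38 0.8" --pt "0 0 0 0 0 -38 0.6" --pt "0 0 0 0 0 -30 0.6" --pt "0 0 0 0 0 -22 0.6" --pt "0 0 0 0 0 -13 0.6" --pt "0 0 0 0 0 -5.5 0.6" --pt "0 0 0 0 0 0 0.3" --pt "0 0 0 0 0 0 0"

```text
clock: 5.35
ee_pos: [0.4036, 0.2486, 0.0047]
tcp_rot: [[-0.707, 0.707, 0.0], [0.707, 0.707, 0.0], [-0.0, 0.0, -1.0]]
contact_force: [-0.5, 0.4, -0.0]
width: 0.533
```

Request:
jog_arm --pt "0 0 0 0 0 0 0" --pt "0 0 0 0 0 0 0" --pt "0 0 0 0 0 0 0" --pt "0 0 0 0 0 0 0" --pt "0 0 0 0 0 0 0" --pt "0 0 0 0 0 0 0" --pt "0 0 0 0 0 0 0" --pt "0 0 0 0 0 0 0"

```text
clock: 6.02
ee_pos: [0.4037, 0.2488, 0.0053]
tcp_rot: [[-0.707, 0.707, 0.001], [0.707, 0.707, 0.001], [0.0, 0.001, -1.0]]
contact_force: [-1.9, 0.1, 7.6]
width: 0.265
```

Request:
jog_arm --pt "0 0 0 0 0 0 0" --pt "0 0 0 0 0 0 0" --pt "0 0 0 0 0 0 0"

```text
clock: 6.27
ee_pos: [0.4037, 0.2488, 0.0053]
tcp_rot: [[-0.707, 0.707, 0.001], [0.707, 0.707, 0.001], [0.0, 0.001, -1.0]]
contact_force: [-2.2, -1.3, 8.2]
width: 0.271
```

Request:
jog_arm --pt "0 0 0 0 0 10 0" --pt "0 0 0 0 0 30 0" --pt "0 0 0 0 0 36 0" --pt "0 0 0 0 0 36 0" --pt "0 0 0 0 0 34 0" --pt "0 0 0 0 0 0 0" --pt "0 0 0 0 0 0 0"

```text
clock: 6.85
ee_pos: [0.4043, 0.2493, 0.1529]
tcp_rot: [[-0.707, 0.707, 0.003], [0.707, 0.707, 0.004], [0.0, 0.005, -1.0]]
contact_force: [0.4, -0.0, -0.7]
width: 0.267
```

Request:
jog_arm --pt "0 0 0 20 10 -2 0" --pt "0 0 0 30 15 -5 0" --pt "0 0 0 30 15 -8 0" --pt "0 0 0 25 13 -8 0" --pt "0 0 0 20 10 -7 0" --pt "0 0 0 0.5 0 0 0" --pt "0 0 0 0 0 0 0" --pt "0 0 0 0 0 0 0"

```text
clock: 7.52
ee_pos: [0.5279, 0.3105, 0.1194]
tcp_rot: [[-0.707, 0.707, -0.002], [0.707, 0.707, -0.002], [0.0, -0.002, -1.0]]
contact_force: [-0.4, -0.6, -0.4]
width: 0.268
```

```bash
python3 - <<'E'
from h import *
s=sense(); p=s['ee_pos']; print(s['clock'],p,s['width'],s['contact_force'])
ims=[]
for n,sz in (("wrist",80),("side",50),("scene",50)):
    c=snap(n,n+'3'); u=proj(c,p-[0,0,.02]); print(n,u,[proj(c,x).round(1).tolist() for x in ([.5295,.312,.0825],p+[0,0,.0075],p-[0,0,.0045])])
    x,y=map(int,u); x=max(sz,x);ox,oy=x-sz,y-sz
    ims.append(cv2.resize(c["img"][oy:y+sz,ox:x+sz,::-1],(400,400),interpolation=cv2.INTER_CUBIC) if n!='wrist' else cv2.resize(c["img"][oy:min(480,y+sz),ox:x+sz,::-1],(400,400))); print(ox,oy)
cv2.imwrite('pics/c4.png',cv2.resize(cv2.hconcat(ims[:2]),(800,400)))
cv2.imwrite('pics/c4b.png',ims[2])
E
```

```text
7.5167 [0.52788735 0.3105059  0.11935675] 0.2675716644196477 [-0.42901257 -0.60322137 -0.38677171]
wrist [318.65079134 292.15992984] [[322.6, 280.4], [318.3, 316.4], [318.4, 305.0]]
238 212
side [364.58898732 263.43764959] [[364.2, 270.8], [365.6, 249.9], [365.2, 255.9]]
314 213
scene [351.4099439  194.31569179] [[350.0, 201.6], [351.9, 182.2], [351.7, 187.5]]
301 144
```

View pics/c4.png

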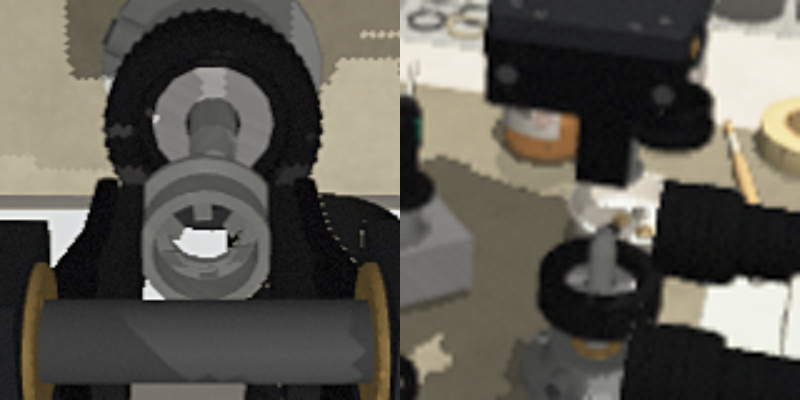

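```bash
python3 - <<'E'
from h import *
c=np.load('pics/wrist3.npz'); p=np.array([.5279,.3105,.1194]); tx=np.array([-.707,.707,0])
img=c['img'][255:345,275:365,::-1].copy(); S=6
th=np.linspace(0,2*np.pi,60)
def draw(d,col,m):
    for r,z in((.0124,.012),(.0068,.012),(.015,.003),(.015,0)):
        P=[((proj(c,p+tx*d+[r*np.cos(t),r*np.sin(t),z-.005])-[275,255]+.5)*S) for t in th]
        cv2.polylines(m,[np.int32(P)],True,col,1)
A=cv2.resize(img,(540,540),interpolation=cv2.INTER_CUBIC);B=A.copy()
draw(.003,(0,255,0),B)
cv2.imwrite('pics/c5.png',cv2.resize(cv2.hconcat([A,B])[60:540],(800,356)))
E
```

```text
(no output)
```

View pics/c5.png

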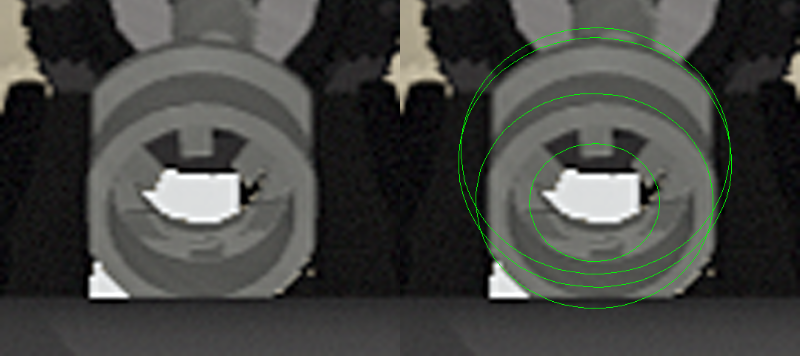

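The nut is level in the jaws, about 2 mm toward the camera side by the wrist picture. The tip should then be reached with the TCP near (0.530,0.312).

Request:
jog_arm --pt "0 0 0 0 0 -5 0" --pt "0 0 0 0 0 -5 0" --pt "0 0 0 0 0 -5 0" --pt "0 0 0 0 0 0 0" --pt "0 0 0 0 0 0 0"

```text
clock: 8.08
ee_pos: [0.5284, 0.3112, 0.1049]
tcp_rot: [[-0.707, 0.707, -0.001], [0.707, 0.707, -0.001], [0.0, -0.001, -1.0]]
contact_force: [-0.6, -0.2, -1.2]
width: 0.269
```

Request:
jog_arm --pt "0 0 0 1.5 0.8 -5 0" --pt "0 0 0 0 0 -5 0" --pt "0 0 0 0 0 -5 0" --pt "0 0 0 0 0 0 0" --pt "0 0 0 0 0 0 0" --pt "0 0 0 0 0 0 0"

```text
clock: 8.58
ee_pos: [0.5303, 0.3122, 0.0904]
tcp_rot: [[-0.707, 0.707, -0.0], [0.707, 0.707, -0.0], [-0.0, -0.0, -1.0]]
contact_force: [0.5, 0.1, -0.7]
width: 0.267
```

```bash
python3 - <<'E'
from h import *
s=sense(); p=s['ee_pos']; print(p,s['contact_force'])
ims=[]
for n,sz in (("wrist",45),("side",28),("scene",28)):
    c=snap(n,n+'4'); u=proj(c,[.53,.312,.0835]).astype(int); x,y=u; print(n,x-sz,y-sz)
    ims.append(cv2.resize(c["img"][y-sz:y+sz,x-sz:x+sz,::-1],(266,266),interpolation=cv2.INTER_CUBIC))
cv2.imwrite('pics/c6.png',cv2.hconcat(ims))
E
```

```text
[0.53030066 0.31217731 0.09035074] [ 0.4521128   0.14497856 -0.71036224]
wrist 272 257
side 336 242
scene 321 173
```

View pics/c6.png

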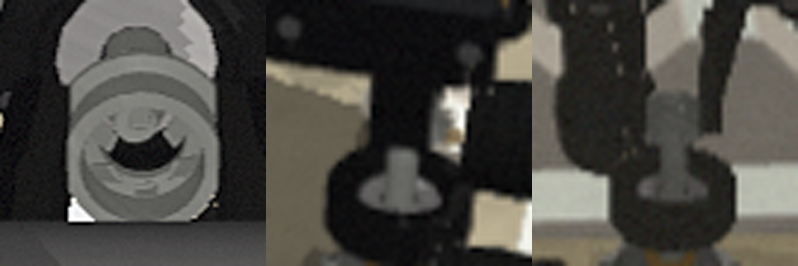

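Wrist crop: the tip's disc at (138,120) shows through the bore, some 2 mm towards the camera side of the bore's centre; sideways it is central. I'll correct by 2 mm and lower.

Request:
jog_arm --pt "0 0 0 -1.3 1.3 0 0" --pt "0 0 0 0 0 -2 0" --pt "0 0 0 0 0 -2 0" --pt "0 0 0 0 0 -2 0" --pt "0 0 0 0 0 -2 0" --pt "0 0 0 0 0 0 0" --pt "0 0 0 0 0 0 0"

```text
clock: 9.32
ee_pos: [0.5289, 0.3134, 0.0821]
tcp_rot: [[-0.707, 0.707, -0.0], [0.707, 0.707, -0.0], [0.0, -0.0, -1.0]]
contact_force: [0.7, 1.3, -0.0]
width: 0.27
```

Request:
jog_arm --pt "0 0 0 0 0 -1.5 0" --pt "0 0 0 0 0 -1.5 0" --pt "0 0 0 0 0 -1.5 0" --pt "0 0 0 0 0 0 0" --pt "0 0 0 0 0 0 0"

```text
clock: 9.73
ee_pos: [0.529, 0.3129, 0.0776]
tcp_rot: [[-0.707, 0.707, -0.0], [0.707, 0.707, -0.001], [-0.0, -0.001, -1.0]]
contact_force: [0.7, -1.9, -1.8]
width: 0.27
```

Request:
jog_arm --pt "0 0 0 0 0 -1 0" --pt "0 0 0 0 0 -1 0" --pt "0 0 0 0 0 0 0" --pt "0 0 0 0 0 0 0"

```text
clock: 10.07
ee_pos: [0.529, 0.3129, 0.0756]
tcp_rot: [[-0.707, 0.707, -0.0], [0.707, 0.707, -0.001], [-0.0, -0.001, -1.0]]
contact_force: [-0.1, -4.9, 0.3]
width: 0.269
```

Request:
jog_arm --pt "0 0 0 0 0 -1 0" --pt "0 0 0 0 0 0 0" --pt "0 0 0 0 0 0 0"

```text
clock: 10.32
ee_pos: [0.5291, 0.3128, 0.0747]
tcp_rot: [[-0.707, 0.707, -0.0], [0.707, 0.707, -0.001], [-0.001, -0.001, -1.0]]
contact_force: [0.4, -5.1, -0.0]
width: 0.266
```

Request:
jog_arm --pt "0 0 0 0 -0.5 0 0.5" --pt "0 0 0 0 0 0 0.55" --pt "0 0 0 0 0 0 0.55" --pt "0 0 0 0 0 0 0.55" --pt "0 0 0 0 0 0 0.55" --pt "0 0 0 0 0 0 0.55" --pt "0 0 0 0 0 0 0.55"

```text
clock: 10.9
ee_pos: [0.5289, 0.3132, 0.0749]
tcp_rot: [[-0.708, 0.707, 0.0], [0.707, 0.708, 0.0], [0.0, 0.0, -1.0]]
contact_force: [0.3, -0.0, 0.1]
width: 0.545
```

Request:
jog_arm --pt "0 0 0 0 0 0 0.55" --pt "0 0 0 0 0 10 0.55" --pt "0 0 0 0 0 25 0.55" --pt "0 0 0 0 0 30 0.55" --pt "0 0 0 0 0 10 0.55" --pt "0 0 0 0 0 0 0.55" --pt "0 0 0 0 0 0 0.55"

```text
clock: 11.48
ee_pos: [0.5293, 0.3133, 0.1508]
tcp_rot: [[-0.707, 0.707, 0.001], [0.707, 0.707, 0.001], [0.0, 0.002, -1.0]]
contact_force: [-0.6, -0.3, -1.1]
width: 0.548
```

```bash
python3 - <<'E'
from h import *
s=sense(); p=s['ee_pos']; print(s['clock'],p,s['contact_force'],s['width'])
ims=[]
for n,sz in (("wrist",60),("side",28),("scene",28)):
    c=snap(n,n+'5'); u=proj(c,[.529,.3125,.0755]).astype(int); x,y=u; print(n,x-sz,y-sz)
    ims.append(cv2.resize(c["img"][y-sz:y+sz,x-sz:x+sz,::-1],(266,266),interpolation=cv2.INTER_CUBIC))
cv2.imwrite('pics/c7.png',cv2.hconcat(ims))
E
```

```text
11.4833 [0.52929739 0.31326739 0.15078004] [-0.61087362 -0.25317539 -1.05214653] 0.5480502620526659
wrist 257 199
side 335 246
scene 321 176
```

View pics/c7.png

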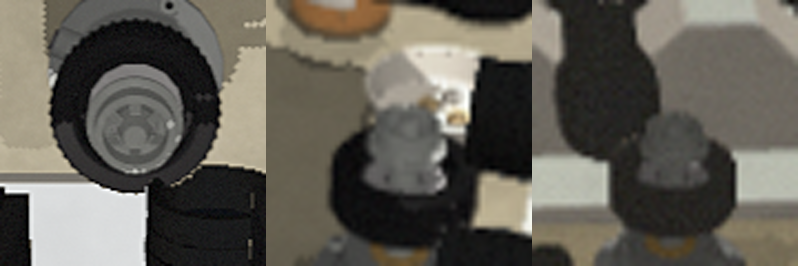

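The nut sits level on the nose in all three crops and has been let go. Now I go above the tool.

Request:
jog_arm --pt "0 0 0 -4 12 5 0.6" --pt "0 0 0 -8 24 5 0.6" --pt "0 0 0 -9 30 0 0.6" --pt "0 0 0 -9 28 0 0.6" --pt "0 0 0 -5 16 0 0.6" --pt "0 0 0 -2 7 0 0.6" --pt "0 0 0 0 0 0 0.6" --pt "0 0 0 0 0 0 0.6"

```text
clock: 12.3
ee_pos: [0.4925, 0.4287, 0.1595]
tcp_rot: [[-0.707, 0.707, 0.0], [0.707, 0.707, -0.001], [-0.001, -0.001, -1.0]]
contact_force: [1.0, -0.5, 1.6]
width: 0.601
```

```bash
python3 - <<'E'
from h import *
c=np.load('pics/wrist5.npz'); print('nut on nose (wrist)',atz(c,317.9,258.5,.0815))
s=sense(); p=s['ee_pos']; print(s['clock'],p)
c=snap("wrist","wrist6")
print([proj(c,[.492,.430,z]) for z in(.093,.051,.03)])
im=c["img"]; g=im.astype(int).max(2)
# black grip/collar mask inside the block area
u=proj(c,[.492,.430,.07]).astype(int); x0,y0=u-110; sub=im[y0:y0+180,x0:x0+220,::-1]
print(x0,y0)
m=((g<60)*1).astype(np.uint8); n,l,st,ce=cv2.connectedComponentsWithStats(m)
for i in range(1,n):
    if st[i,4]>300: print(st[i],ce[i].round(1))
cv2.imwrite('pics/c8.png',cv2.resize(im[90:390,170:470,::-1],(600,600),interpolation=cv2.INTER_CUBIC))
E
```

```text
nut on nose (wrist) [0.52735678 0.31445475 0.0815    ]
12.3 [0.4925466  0.42872622 0.15952915]
[array([319.75387546, 261.00765009]), array([319.87326298, 242.78445623]), array([319.92106172, 235.4893405 ])]
209 140
[ 206    2   61   32 1816] [236.2  17.3]
[    0    18   269   123 22016] [125.2  81.8]
[ 216  148   56   26 1360] [243.2 160. ]
[ 431  175   78   37 1461] [469.9 191.5]
[ 299  212   50   56 2090] [323.6 237.8]
[198 229  37  36 661] [215.5 246.9]
[    0   283   640   197 92622] [313.7 394.9]
```

```bash
python3 - <<'E'
from h import *
from scipy.optimize import least_squares
c=np.load('pics/wrist6.npz'); th=np.linspace(0,2*np.pi,72)
def bb(q):
    P=np.array([proj(c,[q[0]+r*np.cos(t),q[1]+r*np.sin(t),z]) for r,z in((.0195,.051),(.0195,.046),(.0105,.093)) for t in th])
    return np.r_[P.min(0),P.max(0)]
ob=np.array([299,212,349,268])-[.5,.5,.5,.5]
r=least_squares(lambda q:bb(q)-ob,[.492,.43],x_scale=.01,diff_step=1e-4); print(r.x,r.fun)
print(atz(c,324,236,.051))
# nut crown on nose in wrist5, bright/grey bbox check
E
```

```text
[0.49042354 0.43547881] [-0.61733908 -1.49633757  0.61732483  1.38734802]
[0.49041272 0.4360291  0.051     ]
```

Request:
jog_arm --pt "0 0 0 -1.7 4.8 -10 0.6" --pt "0 0 0 0 0 -25 0.6" --pt "0 0 0 0 0 -30 0.6" --pt "0 0 0 0 0 -25 0.6" --pt "0 0 0 0 0 -12 0.6" --pt "0 0 0 0 0 -5 0.6" --pt "0 0 0 0 0 0 0.6" --pt "0 0 0 0 0 0 0.6"

```text
clock: 13.02
ee_pos: [0.4911, 0.4349, 0.054]
tcp_rot: [[-0.707, 0.707, 0.001], [0.707, 0.707, 0.001], [-0.0, 0.001, -1.0]]
contact_force: [-0.8, -0.1, -0.2]
width: 0.601
```

Request:
jog_arm --pt "0 0 0 0 0 0 0" --pt "0 0 0 0 0 0 0" --pt "0 0 0 0 0 0 0" --pt "0 0 0 0 0 0 0" --pt "0 0 0 0 0 0 0" --pt "0 0 0 0 0 0 0" --pt "0 0 0 0 0 0 0" --pt "0 0 0 0 0 0 0"

```text
clock: 13.68
ee_pos: [0.4909, 0.4354, 0.054]
tcp_rot: [[-0.707, 0.707, 0.001], [0.707, 0.707, 0.001], [0.0, 0.002, -1.0]]
contact_force: [-0.1, 0.1, 6.5]
width: 0.234
```

Request:
jog_arm --pt "0 0 0 0 0 0 0" --pt "0 0 0 0 0 0 0" --pt "0 0 0 0 0 0 0" --pt "0 0 0 0 0 0 0"

```text
clock: 14.02
ee_pos: [0.4908, 0.4354, 0.0539]
tcp_rot: [[-0.707, 0.707, 0.001], [0.707, 0.707, 0.001], [0.0, 0.002, -1.0]]
contact_force: [0.1, 0.6, 6.1]
width: 0.235
```

Request:
jog_arm --pt "0 0 0 0 0 5 0" --pt "0 0 0 0 0 15 0" --pt "0 0 0 0 0 20 0" --pt "0 0 0 0 0 25 0" --pt "0 0 0 0 0 25 0" --pt "0 0 0 0 0 15 0" --pt "0 0 0 0 0 5 0" --pt "0 0 0 0 0 0 0"

```text
clock: 14.68
ee_pos: [0.4906, 0.4351, 0.1639]
tcp_rot: [[-0.707, 0.707, 0.001], [0.707, 0.707, 0.001], [0.0, 0.002, -1.0]]
contact_force: [0.5, -0.8, -3.4]
width: 0.233
```

Request:
jog_arm --pt "0 0 0 4 -12 0 0" --pt "0 0 0 8 -25 0 0" --pt "0 0 0 8 -26 0 0" --pt "0 0 0 8 -26 0 0" --pt "0 0 0 6 -21 0 0" --pt "0 0 0 2.8 -10.4 0 0" --pt "0 0 0 0 0 0 0" --pt "0 0 0 0 0 0 0"

```text
clock: 15.35
ee_pos: [0.5266, 0.3141, 0.162]
tcp_rot: [[-0.707, 0.707, -0.001], [0.707, 0.707, -0.0], [0.001, -0.001, -1.0]]
contact_force: [0.1, 0.7, -1.6]
width: 0.236
```

Request:
jog_arm --pt "0 0 0 0 0 0 0" --pt "0 0 0 0 0 0 0" --pt "0 0 0 0 0 0 0"

```text
clock: 15.6
ee_pos: [0.5264, 0.3158, 0.1625]
tcp_rot: [[-0.709, 0.705, -0.0], [0.705, 0.709, -0.0], [0.0, -0.0, -1.0]]
contact_force: [-0.1, -0.4, -1.9]
width: 0.233
```

Request:
jog_arm --pt "0 0 0 1 -0.8 -8 0" --pt "0 0 0 0 0 -8 0" --pt "0 0 0 0 0 -7 0" --pt "0 0 0 0 0 0 0" --pt "0 0 0 0 0 0 0" --pt "0 0 0 0 0 0 0"

```text
clock: 16.1
ee_pos: [0.5281, 0.3136, 0.1398]
tcp_rot: [[-0.707, 0.707, -0.0], [0.707, 0.707, -0.0], [-0.0, -0.0, -1.0]]
contact_force: [-0.0, 0.3, -2.5]
width: 0.234
```

```bash
python3 - <<'E'
from h import *
ims=[]
for n,sz in (("side",30),("scene",30)):
    for k in range(3): s=sense(); print(s['ee_pos'].round(4)); c=snap(n,n+'7')
    p=s['ee_pos'];u=proj(c,[.528,.3138,.09]).astype(int); x,y=u; print(n,x-sz,y-sz,[proj(c,[p[0],p[1],p[2]-.0439]),proj(c,[.5277,.314,.0815])])
    ims.append(cv2.resize(c["img"][y-sz:y+sz,x-sz:x+sz,::-1],(400,400),interpolation=cv2.INTER_CUBIC))
cv2.imwrite('pics/c9.png',cv2.hconcat(ims))
E
```

```text
[0.5281 0.3136 0.1398]
[0.5283 0.3137 0.1401]
[0.5283 0.3137 0.1402]
side 333 237 [array([363.60441603, 263.9938639 ]), array([362.72258279, 271.04604027])]
[0.5283 0.3137 0.1402]
[0.5283 0.3137 0.1402]
[0.5282 0.3137 0.1402]
scene 320 168 [array([350.19389398, 196.21049879]), array([350.08155852, 202.71035676])]
```

View pics/c9.png

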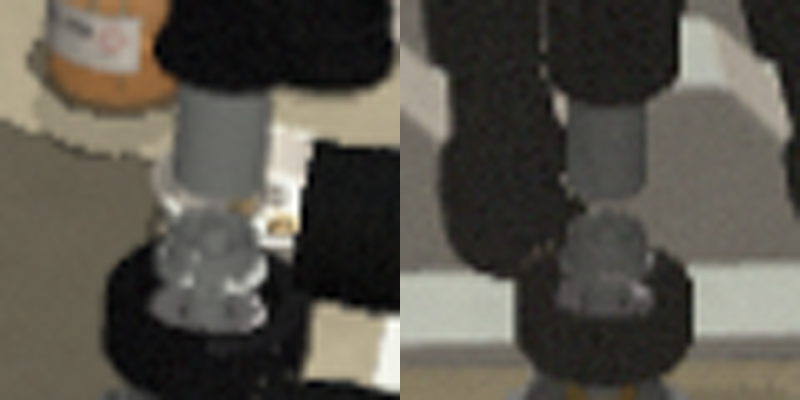

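Side crop: the tube is about 1.5 mm to the right of the crown. In the scene crop it is central. I'll correct by about 1.1 mm, and then lower to just above the nut.

Request:
jog_arm --pt "0 0 0 -0.8 0.8 -2 0" --pt "0 0 0 0 0 -3 0" --pt "0 0 0 0 0 -3 0" --pt "0 0 0 0 0 -2 0" --pt "0 0 0 0 0 0 0" --pt "0 0 0 0 0 0 0" --pt "0 0 0 0 0 0 0"

```text
clock: 16.98
ee_pos: [0.5273, 0.3144, 0.1299]
tcp_rot: [[-0.707, 0.707, 0.0], [0.707, 0.707, -0.0], [-0.0, -0.0, -1.0]]
contact_force: [0.9, 0.4, -2.0]
width: 0.233
```

Request:
jog_arm --pt "0 0 0 0 0 -1 0" --pt "0 0 0 0 0 -1 0"

```text
clock: 17.15
ee_pos: [0.5274, 0.3144, 0.128]
tcp_rot: [[-0.707, 0.707, 0.0], [0.707, 0.707, 0.0], [-0.0, 0.0, -1.0]]
contact_force: [0.1, 0.5, -2.4]
width: 0.232
```

Request:
jog_arm --pt "0 0 0 0 0 -1 0" --pt "0 0 0 0 0 -1 0"

```text
clock: 17.32
ee_pos: [0.5273, 0.3144, 0.1258]
tcp_rot: [[-0.707, 0.707, -0.0], [0.707, 0.707, -0.0], [0.0, -0.0, -1.0]]
contact_force: [-0.3, -0.4, -1.8]
width: 0.233
```

Request:
jog_arm --pt "0 0 0 0 0 -1 0" --pt "0 0 0 0 0 -1 0"

```text
clock: 17.48
ee_pos: [0.5272, 0.3144, 0.1237]
tcp_rot: [[-0.707, 0.707, -0.0], [0.707, 0.707, -0.0], [0.0, -0.0, -1.0]]
contact_force: [-0.5, 0.8, -0.2]
width: 0.228
```

Request:
jog_arm --pt "0 0 0 0 0 -1 0" --pt "0 0 0 0 0 -1 0"

```text
clock: 17.65
ee_pos: [0.5274, 0.3145, 0.1222]
tcp_rot: [[-0.707, 0.707, 0.0], [0.707, 0.707, 0.0], [0.0, 0.0, -1.0]]
contact_force: [-1.4, -0.9, 1.7]
width: 0.235
```

Request:
jog_arm --pt "0 0 0 0 0 -1 0" --pt "0 0 0 0 0 -1 0"

```text
clock: 17.82
ee_pos: [0.5274, 0.3145, 0.12]
tcp_rot: [[-0.707, 0.707, 0.0], [0.707, 0.707, 0.0], [0.0, 0.0, -1.0]]
contact_force: [-1.7, -0.0, 1.1]
width: 0.234
```

Request:
jog_arm --pt "0 0 0 0 0 -1 0" --pt "0 0 0 0 0 -1 0"

```text
clock: 17.98
ee_pos: [0.5272, 0.3144, 0.1175]
tcp_rot: [[-0.707, 0.707, -0.0], [0.707, 0.707, -0.0], [-0.0, -0.0, -1.0]]
contact_force: [-0.4, -0.1, -2.4]
width: 0.234
```

Request:
jog_arm --pt "0 0 0 0 0 -1 0"

```text
clock: 18.07
ee_pos: [0.5274, 0.3144, 0.117]
tcp_rot: [[-0.707, 0.707, 0.0], [0.707, 0.707, 0.0], [-0.0, 0.0, -1.0]]
contact_force: [-1.6, -1.3, 6.8]
width: 0.233
```

Request:
jog_arm --pt "0 0 0 0 0 -1 0"

```text
clock: 18.15
ee_pos: [0.5274, 0.3145, 0.1164]
tcp_rot: [[-0.707, 0.707, 0.0], [0.707, 0.707, 0.0], [0.0, 0.0, -1.0]]
contact_force: [-1.2, -1.9, 7.2]
width: 0.231
```

```bash
python3 - <<'E'
from h import *
for n in("side","scene"):
    c=snap(n,n+'8'); g=cv2.cvtColor(c["img"],cv2.COLOR_RGB2GRAY)
    p=sense()['ee_pos']; q=np.load(f'pics/{n}7.npz'); g7=cv2.cvtColor(q['img'],cv2.COLOR_RGB2GRAY)
    print(n,[proj(c,[p[0],p[1],z]).round(1).tolist() for z in(p[2]-.0439,p[2]-.0559,.0505)])
    x,y=proj(c,[p[0],p[1],.07]).astype(int)
    print('before');print(g7[y-12:y+13,x-13:x+14:1]);print('now');print(g[y-12:y+13,x-13:x+14:1])
E
```

```text
side [[362.1, 275.3], [361.7, 280.8], [361.4, 285.3]]
before
[[ 95  95  95  95  95  93 106 132 125 121 106  95  96  99 103 105 107 107
  106 104 102  99  93 114 181 213 228]
 [ 96  95  95  95  96  94  99 121 134 121 122 124 105 100 102 104 106 105
  106 103 102 101 103 109 149 150 196]
 [ 96  95  94  95  96  95  94 106 149 164 144 156 138 125 119 113 110 111
  109 105 103 109 127 118 159 166 194]
 [ 94  95  94  95  95  95  92  89 138 206 191 160 151 148 136 122 118 118
  106 100 109 123 134 143 168 154 188]
 [ 94  96  96  95  95  96  89  70  88 153 207 143 117 119 113 103 109 113
   96  92 111 124 136 188 232 215 233]
 [ 95  95  95  95  94  94  84  69  79 111 137 105 102 106  96  94  97 101
   98  96  96 115 182 214 223 208 200]
 [ 94  94  96  95  94  91  70  80 100  97 101  89  96  98  88  90  88  92
   96  98  91 128 217 239 156 130 160]
 [ 96  97  94  96  95  91  69  85 115  85  81  88  96  96  88  95  97 100
   93  95  88  96 160 223 118 158 176]
 [ 97  95  96  95  95  87  61  60  69  94  85  86  91  89  96 106 109 105
   93  93  84  86 137 193 174 178 175]
 [ 96  96  97  93  82 
[... 9634 characters left out ...]
  38  37  32  37  38]
 [184  77  33  36  35  31  34  38  49  54  68  69  74  74  75  77  72  75
   77  62  60  54  38  30  37  35  37]
 [185  79  38  32  32  34  34  31  35  33  43  52  52  58  55  56  53  50
   54  38  38  38  34  29  40  34  31]
 [184  81  35  29  31  40  32  37  33  37  35  29  36  37  39  36  36  36
   34  36  33  35  32  37  32  32  34]
 [183  81  35  37  29  35  34  37  38  33  26  34  33  31  36  34  36  38
   31  35  33  35  33  36  39  37  34]
 [179  76  34  34  31  32  36  30  32  34  33  37  38  38  36  34  38  29
   37  34  34  30  34  35  37  32  33]
 [137  75  41  37  29  38  36  31  37  33  36  33  36  35  37  33  36  33
   32  38  33  36  30  33  33  35  38]]
```

The nut is under the tube and biting, with about 9 N of rub. Bite at TCP 0.117 means depth is about 0.138 − TCP, so the floor should be met between TCP 0.1105 and 0.1015.

Request:
jog_arm --pt "0 0 0 0 0 -1 0" --pt "0 0 0 0 0 -1 0"

```text
clock: 18.42
ee_pos: [0.5275, 0.3145, 0.1145]
tcp_rot: [[-0.707, 0.707, 0.0], [0.707, 0.707, 0.0], [0.0, 0.001, -1.0]]
contact_force: [-2.9, -1.8, 6.9]
width: 0.234
```

Request:
jog_arm --pt "0 0 0 0 0 -1 0"

```text
clock: 18.5
ee_pos: [0.5275, 0.3145, 0.1135]
tcp_rot: [[-0.707, 0.707, 0.0], [0.707, 0.707, 0.0], [0.0, 0.001, -1.0]]
contact_force: [-2.5, -0.9, 6.3]
width: 0.236
```

Request:
jog_arm --pt "0 0 0 0 0 -1 0"

```text
clock: 18.58
ee_pos: [0.5274, 0.3145, 0.1125]
tcp_rot: [[-0.707, 0.707, 0.0], [0.707, 0.707, 0.0], [0.0, 0.001, -1.0]]
contact_force: [-1.9, -1.7, 7.2]
width: 0.231
```

Request:
jog_arm --pt "0 0 0 0 0 -1 0"

```text
clock: 18.67
ee_pos: [0.5274, 0.3145, 0.1115]
tcp_rot: [[-0.707, 0.707, 0.0], [0.707, 0.707, 0.0], [0.0, 0.0, -1.0]]
contact_force: [-2.2, -1.9, 6.4]
width: 0.234
```

Request:
jog_arm --pt "0 0 0 0 0 -1 0"

```text
clock: 18.75
ee_pos: [0.5274, 0.3145, 0.1105]
tcp_rot: [[-0.707, 0.707, 0.0], [0.707, 0.707, 0.0], [0.0, 0.001, -1.0]]
contact_force: [-2.1, -1.8, 7.3]
width: 0.232
```

Request:
jog_arm --pt "0 0 0 0 0 -1 0"

```text
clock: 18.83
ee_pos: [0.5274, 0.3145, 0.1095]
tcp_rot: [[-0.707, 0.707, 0.0], [0.707, 0.707, 0.0], [0.0, 0.001, -1.0]]
contact_force: [-2.7, -1.1, 7.0]
width: 0.236
```

Request:
jog_arm --pt "0 0 0 0 0 -1 0"

```text
clock: 18.92
ee_pos: [0.5275, 0.3145, 0.1087]
tcp_rot: [[-0.707, 0.707, 0.0], [0.707, 0.707, 0.001], [0.0, 0.001, -1.0]]
contact_force: [-3.2, -2.1, 10.4]
width: 0.233
```

Request:
jog_arm --pt "0 0 0 0 0 -1 0"

```text
clock: 19.0
ee_pos: [0.5275, 0.3145, 0.1079]
tcp_rot: [[-0.707, 0.707, 0.0], [0.707, 0.707, 0.001], [0.0, 0.001, -1.0]]
contact_force: [-4.4, -1.6, 11.6]
width: 0.23
```

Request:
jog_arm --pt "0 0 0 0 0 -0.9 0"

```text
clock: 19.08
ee_pos: [0.5276, 0.3145, 0.1072]
tcp_rot: [[-0.707, 0.707, 0.001], [0.707, 0.707, 0.001], [0.0, 0.001, -1.0]]
contact_force: [-5.0, -2.6, 14.4]
width: 0.234
```

```bash
cat > wh.py <<'E'
from h import *
import sys
def wheel(tag):
    for n in("side","scene"):
        c=snap(n,n+tag); q=np.load(f'pics/{n}8.npz')
        P=np.array([proj(c,[.528+.03*a,.314+.03*b,z]) for a in(-1,1) for b in(-1,1) for z in(.03,.058)])
        (x0,y0),(x1,y1)=P.min(0).astype(int),P.max(0).astype(int)
        A=cv2.cvtColor(q['img'],cv2.COLOR_RGB2GRAY)[y0:y1,x0:x1].astype(np.float32);B=cv2.cvtColor(c['img'],cv2.COLOR_RGB2GRAY)[y0:y1,x0:x1].astype(np.float32)
        cx=proj(c,[.528,.314,.05])[0]-x0
        m=np.full(A.shape,255,np.uint8); m[:,int(cx-9):int(cx+11)]=0; 
        k=proj(c,[.528,.314,.05])[1]-proj(c,[.528,.314,.051])[1]
        W=np.eye(2,3,dtype=np.float32); cc,W=cv2.findTransformECC(A,B,W,cv2.MOTION_TRANSLATION,(3,200,1e-6),m,1)
        print(n,'cc',round(cc,4),'dy/mm',(W[:,2]).round(3),'mm',round(W[1,2]/k,2))
if __name__=='__main__':
    wheel(sys.argv[1]); s=sense(); print(s['clock'],s['ee_pos'],s['contact_force'])
E
python3 wh.py 9
```

```text
side cc 0.9714 dy/mm [-0.075  0.281] mm 0.62
scene cc 0.9859 dy/mm [-0.071  0.173] mm 0.42
19.1833 [0.52754434 0.31453364 0.10713719] [-2.85357069 -3.18641901 10.57748922]
```

Request:
jog_arm --pt "0 0 0 0 0 -0.5 0"

```text
clock: 19.27
ee_pos: [0.5276, 0.3146, 0.1069]
tcp_rot: [[-0.707, 0.707, 0.001], [0.707, 0.707, 0.001], [0.0, 0.001, -1.0]]
contact_force: [-5.9, -3.3, 14.9]
width: 0.228
```

Request:
jog_arm --pt "0 0 0 0 0 0 0" --pt "0 0 0 0 0 0 0"

```text
clock: 19.43
ee_pos: [0.5276, 0.3146, 0.1069]
tcp_rot: [[-0.707, 0.707, 0.001], [0.707, 0.707, 0.001], [0.0, 0.001, -1.0]]
contact_force: [-3.9, -2.5, 12.4]
width: 0.238
```

Peak wheel depression is about 2.6 mm by travel and 2.8 mm by force. Allowing for the nut's give-back, about 2 mm should remain. I'll lift off and measure the wheel.

Request:
jog_arm --pt "0 0 0 0 0 1 0" --pt "0 0 0 0 0 2 0" --pt "0 0 0 0 0 10 0" --pt "0 0 0 0 0 15 0" --pt "0 0 0 0 0 20 0" --pt "0 0 0 0 0 10 0" --pt "0 0 0 0 0 2 0" --pt "0 0 0 0 0 0 0"

```text
clock: 20.1
ee_pos: [0.5276, 0.3146, 0.166]
tcp_rot: [[-0.707, 0.707, 0.001], [0.707, 0.707, 0.001], [-0.0, 0.001, -1.0]]
contact_force: [-0.4, 0.0, -2.8]
width: 0.235
```

```bash
cat > wm.py <<'E'
# vertical position of the wheel's outer rim: edge between black wheel and what is below/beside, column by column
from h import *
def rim(n,tag,c=None):
    c=np.load(f'pics/{n}{tag}.npz'); g=cv2.cvtColor(c['img'],cv2.COLOR_RGB2GRAY).astype(float)
    x,y=proj(c,[.528,.314,.045]); k=proj(c,[.528,.314,.05])[1]-proj(c,[.528,.314,.051])[1]
    return g,int(x),int(y),k
def cmp(n,t0,t1):
    A,x,y,k=rim(n,t0);B,_,_,_=rim(n,t1); out=[]
    for u in range(x-16,x+17):
        # lower edge: search the strip below wheel centre for the strongest dark->bright step, sub-pixel via best 1D shift
        a=A[y-2:y+22,u]; ia=np.argmax(np.diff(a)); 
        if np.diff(a)[ia]<20: continue
        w=slice(max(0,ia-4),ia+6); xs=np.arange(len(a))
        b=B[y-2:y+22,u]; sh=np.arange(-1,4,.05)
        e=[np.mean((np.interp(xs[w]-s,xs,a)-b[w])**2) for s in sh]; out.append(sh[np.argmin(e)])
    out=np.array(out); print(n,t0,t1,'n',len(out),'median px',np.median(out).round(2),'mm',(np.median(out)/k).round(2),'quartiles mm',(np.percentile(out,[25,75])/k).round(2))
E
python3 - <<'E'
from wm import *
for n in("side","scene"):
    snap(n,n+'10')
    for a,b in (('5','7'),('5','9'),('5','10')): cmp(n,a,b)
s=sense();print(s['clock'],s['ee_pos'],s['contact_force'])
E
```

```text
side 5 7 n 23 median px 0.0 mm 0.0 quartiles mm [-0.11  0.11]
side 5 9 n 23 median px 1.35 mm 2.98 quartiles mm [2.54 3.14]
side 5 10 n 23 median px 0.8 mm 1.76 quartiles mm [1.54 2.32]
scene 5 7 n 15 median px 0.05 mm 0.12 quartiles mm [-0.18  0.24]
scene 5 9 n 15 median px 1.15 mm 2.79 quartiles mm [2.3  3.28]
scene 5 10 n 15 median px 0.7 mm 1.7 quartiles mm [1.46 2.06]
20.2 [0.52677499 0.31421881 0.16446111] [-0.43312955  0.51811038 -2.85604792]
```

The wheel now sits about 1.75 mm down (side 1.76, scene 1.70). Returning the tool.

Request:
jog_arm --pt "0 0 0 -4 12 0 0" --pt "0 0 0 -8 25 0 0" --pt "0 0 0 -8 26 0 0" --pt "0 0 0 -8 26 0 0" --pt "0 0 0 -6 21 0 0" --pt "0 0 0 -3 10.4 0 0" --pt "0 0 0 0 0 0 0" --pt "0 0 0 0 0 0 0"

```text
clock: 20.87
ee_pos: [0.49, 0.4345, 0.1646]
tcp_rot: [[-0.708, 0.706, -0.001], [0.706, 0.708, -0.002], [-0.001, -0.002, -1.0]]
contact_force: [0.6, -1.0, -2.3]
width: 0.235
```

Request:
jog_arm --pt "0 0 0 0 0 0 0" --pt "0 0 0 0 0 0 0" --pt "0 0 0 0 0 0 0" --pt "0 0 0 0 0 0 0"

```text
clock: 21.2
ee_pos: [0.4908, 0.4339, 0.1657]
tcp_rot: [[-0.706, 0.708, 0.0], [0.708, 0.706, 0.0], [-0.0, 0.0, -1.0]]
contact_force: [0.8, -0.5, -1.7]
width: 0.235
```

Request:
jog_arm --pt "0 0 0 0 1 -10 0" --pt "0 0 0 0 0 -22 0" --pt "0 0 0 0 0 -25 0" --pt "0 0 0 0 0 -18 0" --pt "0 0 0 0 0 -8 0" --pt "0 0 0 0 0 -3 0" --pt "0 0 0 0 0 0 0" --pt "0 0 0 0 0 0 0"

```text
clock: 21.87
ee_pos: [0.4909, 0.4362, 0.0805]
tcp_rot: [[-0.707, 0.707, 0.001], [0.707, 0.707, 0.001], [-0.0, 0.001, -1.0]]
contact_force: [0.7, -0.0, -1.2]
width: 0.232
```

Request:
jog_arm --pt "0 0 0 0 0 -2 0" --pt "0 0 0 0 0 -2 0" --pt "0 0 0 0 0 -2 0" --pt "0 0 0 0 0 -2 0"

```text
clock: 22.2
ee_pos: [0.4904, 0.436, 0.0717]
tcp_rot: [[-0.707, 0.707, 0.0], [0.707, 0.707, 0.0], [0.0, 0.001, -1.0]]
contact_force: [0.7, 0.3, -3.0]
width: 0.23
```

Request:
jog_arm --pt "0 0 0 0.2 -0.6 -2.5 0" --pt "0 0 0 0 0 -2.5 0" --pt "0 0 0 0 0 -2.5 0" --pt "0 0 0 0 0 -2.5 0" --pt "0 0 0 0 0 -2.5 0"

```text
clock: 22.62
ee_pos: [0.4904, 0.4352, 0.0586]
tcp_rot: [[-0.707, 0.707, -0.0], [0.707, 0.707, -0.0], [0.0, -0.0, -1.0]]
contact_force: [-0.7, 1.0, -2.3]
width: 0.236
```

Request:
jog_arm --pt "0 0 0 0 0 -2 0" --pt "0 0 0 0 0 -2 0"

```text
clock: 22.78
ee_pos: [0.4904, 0.4352, 0.0547]
tcp_rot: [[-0.707, 0.707, -0.0], [0.707, 0.707, -0.0], [0.0, -0.0, -1.0]]
contact_force: [-1.2, -0.9, -1.9]
width: 0.232
```

Request:
jog_arm --pt "0 0 0 0 0 -1 0"

```text
clock: 22.87
ee_pos: [0.4905, 0.4352, 0.0539]
tcp_rot: [[-0.707, 0.707, -0.0], [0.707, 0.707, 0.0], [0.0, -0.0, -1.0]]
contact_force: [-2.6, -3.0, 6.5]
width: 0.232
```

The tool is on the hole's floor, at the same height as when I took it. Releasing and rising.

Request:
jog_arm --pt "0 0 0 0 0 0 0.6" --pt "0 0 0 0 0 0 0.6" --pt "0 0 0 0 0 0 0.6" --pt "0 0 0 0 0 0 0.6" --pt "0 0 0 0 0 0 0.6" --pt "0 0 0 0 0 0 0.6" --pt "0 0 0 0 0 0 0.6" --pt "0 0 0 0 0 0 0.6"

```text
clock: 23.53
ee_pos: [0.4905, 0.4352, 0.054]
tcp_rot: [[-0.707, 0.707, 0.0], [0.707, 0.707, -0.0], [-0.0, -0.0, -1.0]]
contact_force: [-0.3, -0.6, 0.1]
width: 0.595
```

Request:
jog_arm --pt "0 0 0 0 0 3 0.6" --pt "0 0 0 0 0 15 0.6" --pt "0 0 0 0 0 25 0.6" --pt "0 0 0 0 0 30 0.6" --pt "0 0 0 0 0 25 0.6" --pt "0 0 0 0 0 8 0.6" --pt "0 0 0 0 0 0 0.6" --pt "0 0 0 0 0 0 0.6"

```text
clock: 24.2
ee_pos: [0.4904, 0.4352, 0.1597]
tcp_rot: [[-0.707, 0.707, -0.0], [0.707, 0.707, 0.0], [0.0, 0.0, -1.0]]
contact_force: [-0.4, 0.6, -0.4]
width: 0.597
```

```bash
python3 - <<'E'
from wm import *
s=sense();print(s['clock'],s['ee_pos'],s['contact_force'],s['width'])
for n in("side","scene"):
    snap(n,n+'11'); cmp(n,'5','11'); cmp(n,'10','11')
    # tool in block: compare with its picture before it was taken
    a,b=np.load(f'pics/{n}5.npz'),np.load(f'pics/{n}11.npz')
    P=np.array([proj(b,[.491+.025*i,.433+.025*j,z]) for i in(-1,1) for j in(-1,1) for z in(.03,.09)])
    (x0,y0),(x1,y1)=P.min(0).astype(int),P.max(0).astype(int)
    A,B=[cv2.cvtColor(q['img'],cv2.COLOR_RGB2GRAY)[y0:y1,x0:x1].astype(float) for q in(a,b)]
    print(n,'tool region: shift',cv2.phaseCorrelate(A,B,cv2.createHanningWindow(A.shape[::-1],cv2.CV_64F)),'mean abs diff',np.abs(A-B).mean().round(1))
    for nm,X in dict(ring=[.441,.3506,.006],dish=[.60,.38,.01],bottle=[.628,.498,.06]).items():
        x,y=proj(b,X).astype(int); q=np.load(f'pics/{n}5.npz')['img'].astype(int); d=np.abs(q-b['img'])[max(0,y-12):y+12,x-12:x+12].mean(); print('  ',nm,x,y,d.round(1))
E
```

```text
24.2 [0.49035296 0.43521561 0.15971148] [-0.41171854  0.56889145 -0.42337708] 0.5974937775170088
side 5 11 n 23 median px 0.8 mm 1.76 quartiles mm [1.49 2.04]
side 10 11 n 25 median px -0.05 mm -0.11 quartiles mm [-0.11  0.11]
side tool region: shift ((0.04456940351035854, 0.35963668542134997), 0.8843385866017072) mean abs diff 33.1
   ring 309 308 23.0
   dish 370 275 34.6
   bottle 351 226 73.0
scene 5 11 n 15 median px 0.65 mm 1.58 quartiles mm [1.21 1.94]
scene 10 11 n 15 median px -0.05 mm -0.12 quartiles mm [-0.67  0.  ]
scene tool region: shift ((-0.3670035371127618, 0.47346301125375945), 0.7683080321801664) mean abs diff 14.9
   ring 370 258 17.0
   dish 302 232 12.5
   bottle 248 231 2.9
```

```bash
python3 -c "
from plant import *
print(job_done())"
```

```text
the job is handed in; nothing more can be done
None
```

The job is handed in: the nut is pressed onto the shaft and holds the wheel about 1.6 to 1.8 mm down, and the setting tool is back in its block. No verdict was reported.

**What I did:** My first grasp of the nut failed because I lifted before the fingers had closed. The second held, and I set the nut on the nose and let it go. I then took the setting tool and pressed the nut at about 12 mm/s. The rub was about 9 N. The wheel met the nut at a commanded height I could read off the force rise, and peak wheel depression was about 2.6 to 2.8 mm. The strongest reading was 14.9 N, which is about 17 N on the nut once the tool's weight is added.

**Last checks:**
- **Wheel depth:** with the tool lifted off, the cameras gave 1.76 mm (side) and 1.58 to 1.70 mm (scene), and it was stable between the last two looks. A first, cruder image comparison gave only 0.4 to 0.6 mm while pressing. I set it aside because the still background was pulling it down.
- **Setting tool:** it came down on the hole's floor at the same height as when I took it, and its picture shifted by less than about 0.6 pixel.
- **Robot:** it is clear of everything, with contact force near zero.
- **Dish, ring and bottle:** my image check was inconclusive because the arm and its shadows covered them differently in each picture. The arm never worked near them, and no unexpected forces showed.
- **Wrist camera:** it disagreed with the fixed cameras by 2 to 5 mm along one axis. I corrected each fit by comparing the two parts in the same picture.

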